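# Load a cast into the touch-latched drawer of the curing unit

### The arm

A 6-joint arm with a two-finger parallel gripper is mounted at the origin on the work surface. World frame = base frame: x ahead of the robot, y to its left, z up, the work surface at z = 0. Lengths are in m, angles in rad, forces in N, time in s.
With the tool pointing down it reaches from about 0.25 to 0.725 m from the base axis. Payload 4 kg.
Tool frame: the origin (TCP) lies midway between the tips of the shut fingers; the grasp point (between the pads) lies bot.tcp_to_grasp behind it (bot.tcp_to_grasp is the distance from the TCP to the grasp point, in m); z points along the fingers, y is the line along which they close (so a half turn about z gives the same grasp; the last joint's range is limited). The gripper opens to 85 mm and grips with 20 to 120 N. Pads are 22 mm wide; open, the fingers measure 114 mm over their backs; the gripper's body (76 mm by 85 mm) begins 54 mm behind the grasp point. The pads swing forward as they close: fully open they stand 13 mm farther back than shut.
Start: joints at [1.128, 0.241, 0.005, 1.335, 0, 1.571], TCP at [0.214, 0.452, 0.231] pointing down, gripper open.
Joint ranges: [-2.72, 2.72], [-1.05, 1.87], [-1.09, 1.28], [-1.99, 2.15], [-1.42, 1.44], [-3.14, 3.14]. Speed limits (rad/s): [2.79, 2.79, 3.14, 3.14, 3.14, 3.14].

### API

Orientations are given as a unit quaternion [x, y, z, w].
In Python, from workcell import readout, camera, bot gives the robot as it stands. The module is installed in compiled form; this text tells all that it offers.
- The arm moves only by the tool jog_arm, never from a script. Its argument "motion" is a list of rows, each an object of numbers: "x", "y", "z": the shift along the tool's x, y, z in mm; "spin": the turn about the tool's z in degrees; "fingers": the closure, from -1 (fully open) to 1 (shut). A call has 1 to 8 rows; each row is the pose to reach, as a shift and turn from the pose commanded when the call began, along the tool's axes at that moment; what a row does not reach only later rows make up. A row lasts 1/8 s, in which the tool goes at most 62.5 mm and 10.7 degrees, less where a joint would pass 70% of its speed; a pose out of reach is approached as far as the arm can. A call with a gripper value outside its range is refused whole. The fingers move at their own pace and stop on an object; the grip force is fixed at half the most. Time passes only in rows, so rows that repeat a pose let the fingers close. It gives the time, the measured TCP pose, the force, the opening and the grip force at its end, in the units of the state.
- readout.get_obs(): the state, without advancing time (a new reading comes with each control period).
- camera(name): name is "side" or "top" or "wrist"; returns a dict with "pixels" (400x640x3 uint8, red, green, blue), "K" (3x3 intrinsics, pixels), "rvec" (rotation vector, rad) and "tvec" (3), from world to camera coordinates, as OpenCV has them. Camera axes: x right, y down, z forward; pixel columns grow to the right and rows downward; lengths in m; the calibration is good to about 2 mm. The wrist camera is an equidistant fisheye: a pixel r from the principal point sees the ray r / f radians off the axis. A picture is of the moment at which its call begins. There is no depth.
- bot.job_done(): hands the job in; it is judged then, once.
The state is a dict: "clock": time; "joint_pos": joint angles; "joint_vel": joint speeds; "tau": joint torques, N m; "eef_pos": TCP position; "tool_rot": TCP orientation; "ft_force": force on the tool from outside, world axes, zero at the start; "ft_torque": the same for the moment, N m; "grip_width": finger opening in m; "grasp_force": force on a finger pad.
Only numpy, scipy, OpenCV 4.12 (cv2) and the standard library are available. Lean on these libraries where they do the work, as an engineer would, in place of code of your own. Each camera call takes 0.05 s, during which the arm holds its last target. There are 200 camera calls.

### The job

Press in the handle-less front of the low white curing unit until its touch latch lets go and the drawer springs out, stand the full horseshoe-shaped plaster cast upright on the drawer's floor and let go of it, then push the drawer shut until the latch catches again and the drawer stays closed by itself. The latch's depth is not known: feel for its stop, and never lean on the drawer with more than 18 N. Leave everything else on the bench where it is.

Things in the scene. Friction and masses are not known exactly. Their poses are not given: they have to be found in the camera images.
- case: Low white curing unit, fixed to the bench: 190 mm wide (y), 215 mm deep (x), 82 mm high, open in front for the drawer, which slides out along -x. Origin: on the bench, middle of the foot of its front face; +x into the unit (away from the robot), +y left, z up. Its push-push latch needs 9 to 15 N against its stop; over 18 N on the drawer damages it.
- drawer (a joint): Drawer travel, m: 0 latched shut, 0.120 fully out, negative pressed in. A spring drives it out (4 N at 0, 1.3 N out). From 0 or from open, push in to the latch's unseen stop, 6 to 20 mm beyond 0 (varies from push to push), and let go: it springs out, or comes to 0 and stays. 4 to 6 N up to it, then 7 N more per mm. Let go 1 mm short, a shut drawer stays shut, an open one springs out.
- drawer_front (a point): Middle of the outer (robot side) face of the drawer's plain white front plate, 40 mm above the bench; moves with the drawer, axes as the unit's (+x in). Plate 186 mm wide, 12 mm thick, from 6 to 80 mm above the bench. Latched, this face stands 38 mm in front of the case's front face, with a 26 mm gap behind the plate.
- drawer_floor (a point): Middle of the inner floor of the drawer's open steel tray, 16 mm above the bench; moves with the drawer, axes as the unit's. Inside 147 mm long (x -0.075 to +0.071), 158 mm wide (y); side and back walls 28 mm above the floor, front plate 64 mm. Fully out, the whole tray is clear of the case. The opening leaves 58 mm above the floor.
- cast: The full-arch plaster cast to be loaded, 110 g: base 46 mm (x) by 54 mm (y) by 18 mm high with a horseshoe of teeth on it, open towards its -x, 39 mm high in all. Origin: middle of its underside, z up. Its plain base sides (y = +-27 mm) can be pinched from above.
- section: Another plaster cast, not wanted: a narrow block 46 mm (x) by 26 mm (y), 39 mm high, with one straight row of teeth. Origin: middle of its underside.
- jar: White jar with a grey lid, 56 mm across, 70 mm high. Origin: middle of its underside. To be left alone.
- squeeze_bottle: Red squeeze bottle, 48 mm across, 150 mm high. Origin: middle of its underside. To be left alone.
- mixing_bowl: Dark rubber mixing bowl, 90 mm across, 55 mm high. Origin: middle of its underside. To be left alone.
- spatula: Spatula with a wooden handle, 170 mm long, lying flat along its x axis. To be left alone.
- cast_ring: Short steel tube, 48 mm across, 45 mm high, standing on the unit's top near the back. Origin: middle of its underside. To be left alone.
- cup: White cup, 68 mm across, 80 mm high. Origin: middle of its underside. To be left alone.
Things that resemble listed ones, but are neither listed nor needed, are in the scene too. Leave any purple look-alike of the cast alone.

How it is judged:
By the outcome, as a careful person would: the job done as asked, in the order asked, and still so for the second after the job is handed in, with the robot touching nothing.
It also fails if it takes over 64 s, if anything falls off the work surface, if the arm or the gripper's body presses on something with over 40 N, if the wrist force passes 120 N, or if a joint passes its speed limit or range.

## Working session

There is one attempt and no reset: what is moved stays moved. The work goes in short steps, Python scripts to look and compute and a tool call to move; the robot and the scene stay as the last step left them, time stands still between calls to the robot, and variables do not carry over. Pictures are saved under pics/ and viewed, at most 10 in all, crops included, and the job is handed in when it is done.

Besides the shell and the picture viewer there is one more tool, called after ">>>" as name(argument=value, ...) on one line, values as JSON. jog_arm: Moves the arm, as the interface text tells. Its arguments: {"type":"object","properties":{"motion":{"type":"array"}},"required":["motion"]}

```bash
mkdir -p pics; cat > h.py <<'E'
import numpy as np, cv2
from workcell import readout, camera, bot
def R(c): return cv2.Rodrigues(np.array(c["rvec"],float))[0]
def ray(c,u,v,fish=False):
    K=np.array(c["K"]); d=np.array([(u-K[0,2])/K[0,0],(v-K[1,2])/K[1,1]])
    if fish:
        r=np.hypot(*d); s=np.sin(r)/r if r>1e-9 else 1; d=np.array([d[0]*s,d[1]*s,np.cos(r)])
    else: d=np.array([*d,1.])
    Rm=R(c); return -Rm.T@np.array(c["tvec"]).ravel(), Rm.T@d
def on(c,u,v,z,fish=False):
    o,d=ray(c,u,v,fish); return o+d*(z-o[2])/d[2]
def proj(c,p):
    q=cv2.projectPoints(np.array(p,float).reshape(-1,3),np.array(c["rvec"],float),np.array(c["tvec"],float),np.array(c["K"],float),None)[0]; return q.reshape(-1,2)
def save(c,n): cv2.imwrite(n,c["pixels"][:,:,::-1])
E
python3 - <<'E'
from h import *
import pickle
cs={n:camera(n) for n in("side","top","wrist")}
pickle.dump(cs,open("c0.pkl","wb"))
for n,c in cs.items(): save(c,f"pics/{n}0.png"); print(n,ray(c,320,200)[0].round(3),ray(c,320,200)[1].round(2),c["K"][0])
o=readout.get_obs(); print({k:np.round(v,3) for k,v in o.items()}, bot.tcp_to_grasp)
E
```

```text
side [ 0.212 -0.725  0.661] [ 0.31  0.76 -0.57] [391.30940632   0.         321.73864128]
top [0.362 0.021 1.383] [ 0.11 -0.01 -0.99] [509.67940468   0.         321.62779511]
wrist [0.142 0.485 0.373] [ 0.28 -0.15 -0.95] [309.70691629   0.         324.05103541]
{'clock': np.float64(0.15), 'joint_pos': array([1.128, 0.241, 0.004, 1.335, 0.   , 1.571]), 'joint_vel': array([ 0.001, -0.001,  0.004, -0.001, -0.001,  0.002]), 'tau': array([ 1.0000e-03, -3.7264e+01,  2.5264e+01,  1.2000e-02,  0.0000e+00,
        0.0000e+00]), 'eef_pos': array([0.214, 0.451, 0.231]), 'tool_rot': array([ 0.22 ,  0.976, -0.001, -0.   ]), 'ft_force': array([-0.567,  0.431,  0.258]), 'ft_torque': array([-0.022, -0.011, -0.04 ]), 'grasp_force': np.float64(0.0), 'grip_width': np.float64(0.086)} 0.0187
```

View pics/top0.png

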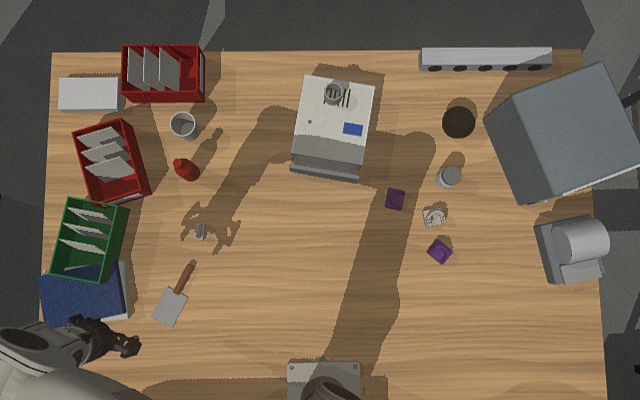

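View pics/side0.png

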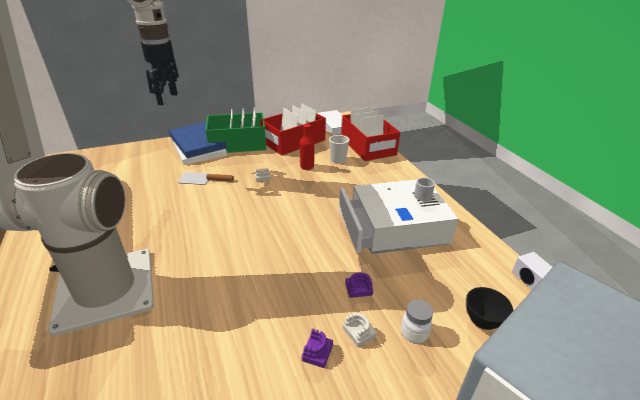

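Top view: the white horseshoe cast is at (434,216) and the narrow section at (201,231). The purple look-alikes are at (395,199) and (439,252). The unit's front plate runs from (290,172) to (358,180). Candidates are therefore (434,216) white full arch, (201,231) section, and two purple ones. I choose the white one at (434,216) and check it in a crop.

```bash
python3 - <<'E'
from h import *
import pickle
cs=pickle.load(open("c0.pkl","rb"))
t,s=cs["top"],cs["side"]
def crop(c,x0,y0,w,h,k): return cv2.resize(np.ascontiguousarray(c["pixels"][y0:y0+h,x0:x0+w,::-1]),None,fx=k,fy=k,interpolation=cv2.INTER_CUBIC)
a=crop(t,410,195,50,40,8); b=crop(s,335,305,50,40,8); d=crop(t,275,60,114,133,0+0+0 or 3); e=crop(s,325,170,133,133,3)
top=np.hstack([a,b]); bot_=np.zeros((280,800,3),np.uint8)
d=crop(t,280,145,90,45,4); e=crop(s,330,180,110,70,4)
bot_[:180,:360]=d; bot_[:280,360:800]=e
cv2.imwrite("pics/crop1.png",np.vstack([top,bot_])[:600])
# white mask
im=t["pixels"].astype(int); hsv=cv2.cvtColor(t["pixels"],cv2.COLOR_RGB2HSV)
m=((hsv[...,1]<60)&(hsv[...,2]>90)).astype(np.uint8)
M=np.zeros_like(m);M[200:232,418:452]=m[200:232,418:452]
ys,xs=np.nonzero(M);print(len(xs),cv2.minAreaRect(np.c_[xs,ys].astype(np.float32)))
r=cv2.minAreaRect(np.c_[xs,ys].astype(np.float32)); print(on(t,*r[0],.02),[on(t,*p,.02).round(3)[:2] for p in cv2.boxPoints(r)])
E
```

```text
343 ((433.5384826660156, 216.69232177734375), (16.86598777770996, 21.180543899536133), 78.69007110595703)
[ 0.46999541 -0.30357458  0.02      ] [array([ 0.487, -0.272]), array([ 0.498, -0.328]), array([ 0.453, -0.335]), array([ 0.442, -0.279])]
```

View pics/crop1.png

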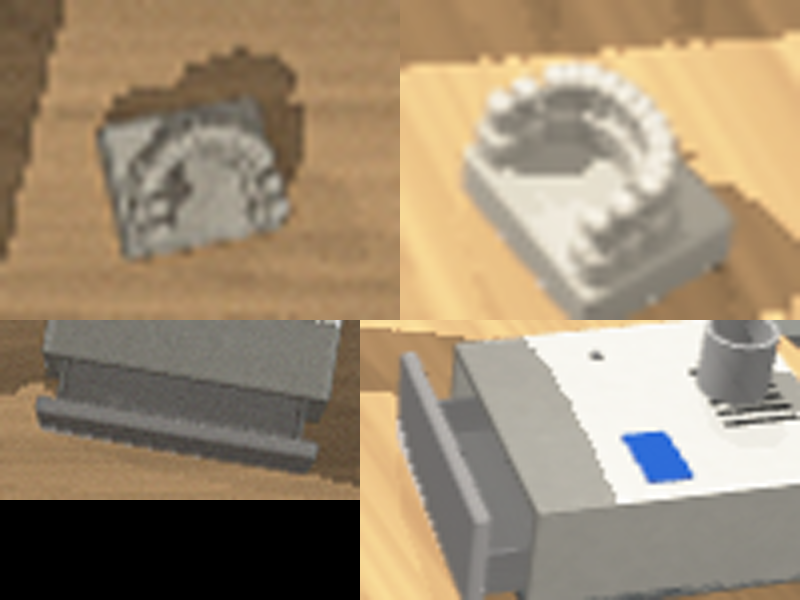

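The crop confirms the choice: a full horseshoe on a wide base, opening toward the robot and yawed about +11°. The drawer plate's top edge is visible from about (290,165) to (359,177) in the top view, and from (341,188) to (362,229) in the side view.

```bash
python3 - <<'E'
from h import *
import pickle
cs=pickle.load(open("c0.pkl","rb"))
t,s=cs["top"],cs["side"]
T=lambda x,y:(280+x/4,145+(y-320)/4); S=lambda x,y:(330+(x-360)/4,180+(y-320)/4)
for n,c,p,z in[("plate L back",t,T(42,398),.08),("plate R back",t,T(318,446),.08),("bot L",t,T(38,425),.006),("bot R",t,T(312,471),.006),
 ("side far outer",s,S(401,354),.08),("side near outer",s,S(477,524),.08),("near inner",s,S(491,513),.08),("far inner",s,S(411,352),.08),
 ("case near top",s,S(537,513),.082),("case far top",s,S(455,345),.082),("caseL top",t,T(45,352),.082),("caseR top",t,T(325,400),.082)]: print(n,np.round(p,1),on(c,*p,z).round(4)[:2])
# case top corners back from top image
for p in [(304,75),(376,87)]: print(on(t,*p,.082).round(4))
C=lambda x,y:(410+x/8,195+y/8)
for p in[(102,130),(128,257)]: print("cast",on(t,*C(*p),.018).round(4)[:2])
D=lambda x,y:(335+(x-400)/8,305+y/8)
for p in[(463,165),(582,312),(730,225)]: print("castS",on(s,*D(*p),.018).round(4)[:2])
E
```

```text
plate L back [290.5 164.5] [0.606  0.0773]
plate R back [359.5 176.5] [ 0.5722 -0.101 ]
bot L [289.5 171.2] [0.6011 0.0834]
bot R [358.  182.8] [ 0.567  -0.1034]
side far outer [340.2 188.5] [0.5989 0.0795]
side near outer [359.2 231. ] [ 0.5665 -0.1024]
near inner [362.8 228.2] [ 0.5788 -0.0961]
far inner [342.8 188. ] [0.6063 0.0794]
case near top [374.2 228.2] [ 0.603  -0.1078]
case far top [353.8 186.2] [0.6368 0.0741]
caseL top [291.2 153. ] [0.6358 0.075 ]
caseR top [361.2 165. ] [ 0.602  -0.1061]
[0.8452 0.0396 0.082 ]
[ 0.8106 -0.1501  0.082 ]
cast [ 0.4853 -0.2754]
cast [ 0.4423 -0.2826]
castS [ 0.4432 -0.2893]
castS [ 0.4522 -0.3375]
castS [ 0.4965 -0.3286]
```

Drawer face centre comes out at about (0.5835,-0.011) with unit yaw -10.2°. The measured width is 186.5 mm, which matches the given 186. Cast centre is about (0.469,-0.307), yaw 11°. Moving now.

>>> jog_arm(motion=[{"x": -493, "y": -270, "z": 60, "spin": -15.2, "fingers": 1}, {"x": -493, "y": -270, "z": 60, "spin": -15.2, "fingers": 1}, {"x": -493, "y": -270, "z": 60, "spin": -15.2, "fingers": 1}, {"x": -493, "y": -270, "z": 60, "spin": -15.2, "fingers": 1}, {"x": -493, "y": -270, "z": 60, "spin": -15.2, "fingers": 1}, {"x": -493, "y": -270, "z": 60, "spin": -15.2, "fingers": 1}, {"x": -493, "y": -270, "z": 60, "spin": -15.2, "fingers": 1}, {"x": -493, "y": -270, "z": 60, "spin": -15.2, "fingers": 1}])

```text
clock: 1.15
eef_pos: [0.5035, 0.0519, 0.1785]
tool_rot: [0.089, 0.996, 0.0, 0.0]
ft_force: [0.7, 0.5, -0.0]
grip_width: -0.0001
grasp_force: 0.0
```

>>> jog_arm(motion=[{"fingers": 1}, {"fingers": 1}])

```text
validation failed for argument at $.mo...
```

>>> jog_arm(motion=[{"x": 0, "y": 0, "z": 0, "spin": 0, "fingers": 1}, {"x": 0, "y": 0, "z": 0, "spin": 0, "fingers": 1}])

```text
clock: 1.4
eef_pos: [0.502, 0.0536, 0.1783]
tool_rot: [0.089, 0.996, 0.0, -0.001]
ft_force: [0.1, -0.2, 0.2]
grip_width: 0.0004
grasp_force: 0.0
```

>>> jog_arm(motion=[{"x": -25, "y": -49, "z": 60, "spin": 0, "fingers": 1}, {"x": -51, "y": -49, "z": 120, "spin": 0, "fingers": 1}, {"x": -51, "y": -49, "z": 138, "spin": 0, "fingers": 1}, {"x": -51, "y": -49, "z": 138, "spin": 0, "fingers": 1}, {"x": -51, "y": -49, "z": 138, "spin": 0, "fingers": 1}])

```text
clock: 2.02
eef_pos: [0.5446, -0.0022, 0.0423]
tool_rot: [0.088, 0.996, 0.0, 0.001]
ft_force: [-0.2, -0.4, 0.7]
grip_width: -0.0002
grasp_force: 0.0
```

```bash
python3 - <<'E'
from h import *
o=readout.get_obs(); print(o["eef_pos"].round(4),o["ft_force"].round(2))
p=o["eef_pos"]-np.array([.5835,-.0108,.04]); print("u",p[:2]@[.984,-.177],p[:2]@[.177,.984])
s=camera("side"); cv2.imwrite("pics/s1.png",cv2.resize(np.ascontiguousarray(s["pixels"][150:270,290:450,::-1]),None,fx=4,fy=4))
E
```

```text
[ 0.5446 -0.0022  0.0423] [-0.16 -0.37  0.74]
u -0.039841110679453486 0.0015909862285172825
```

View pics/s1.png

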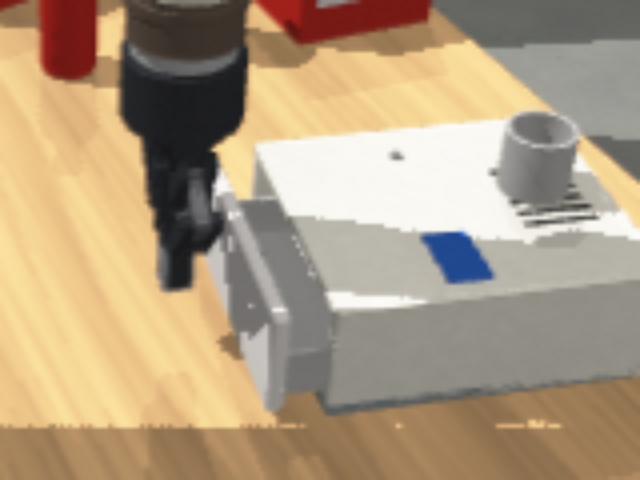

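The shut fingers stand in front of the plate, at crop (175,280), with the case still closed. I'll approach to contact.

>>> jog_arm(motion=[{"x": -15, "y": 0, "z": 0, "spin": 0, "fingers": 1}, {"x": -22, "y": 0, "z": 0, "spin": 0, "fingers": 1}, {"x": -25, "y": 0, "z": 0, "spin": 0, "fingers": 1}, {"x": -28, "y": 0, "z": 0, "spin": 0, "fingers": 1}, {"x": -28, "y": 0, "z": 0, "spin": 0, "fingers": 1}])

```text
clock: 2.7
eef_pos: [0.5711, -0.0082, 0.0412]
tool_rot: [0.089, 0.996, 0.0, -0.001]
ft_force: [-4.7, 0.9, 6.2]
grip_width: 0.0001
grasp_force: 1.7
```

Contact, but with 6 N upward: something is resting on the plate's edge. I'll back off and raise the tool.

>>> jog_arm(motion=[{"x": 12, "y": 0, "z": 0, "spin": 0, "fingers": 1}, {"x": 12, "y": 0, "z": -12, "spin": 0, "fingers": 1}, {"x": 5, "y": 0, "z": -12, "spin": 0, "fingers": 1}, {"x": 1, "y": 0, "z": -12, "spin": 0, "fingers": 1}, {"x": 0, "y": 0, "z": -12, "spin": 0, "fingers": 1}])

```text
clock: 3.32
eef_pos: [0.5711, -0.0084, 0.0526]
tool_rot: [0.089, 0.996, 0.0, -0.001]
ft_force: [-4.5, 0.6, 2.8]
grip_width: -0.0
grasp_force: 2.1
```

>>> jog_arm(motion=[{"x": -1, "y": 0, "z": 0, "spin": 0, "fingers": 1}, {"x": -2, "y": 0, "z": 0, "spin": 0, "fingers": 1}, {"x": -3, "y": 0, "z": 0, "spin": 0, "fingers": 1}])

```text
clock: 3.7
eef_pos: [0.5741, -0.009, 0.0524]
tool_rot: [0.089, 0.996, -0.0, -0.001]
ft_force: [-4.9, 0.2, 1.7]
grip_width: -0.0
grasp_force: 2.2
```

>>> jog_arm(motion=[{"x": -1, "y": 0, "z": 0, "spin": 0, "fingers": 1}, {"x": -1, "y": 0, "z": 0, "spin": 0, "fingers": 1}])

```text
clock: 3.95
eef_pos: [0.5754, -0.0092, 0.0524]
tool_rot: [0.089, 0.996, -0.0, -0.0]
ft_force: [-4.3, 0.2, -0.9]
grip_width: -0.0002
grasp_force: 2.0
```

>>> jog_arm(motion=[{"x": -1, "y": 0, "z": 0, "spin": 0, "fingers": 1}, {"x": -1, "y": 0, "z": 0, "spin": 0, "fingers": 1}])

```text
clock: 4.2
eef_pos: [0.5764, -0.0094, 0.0525]
tool_rot: [0.089, 0.996, -0.0, -0.0]
ft_force: [-4.0, -0.1, -0.1]
grip_width: -0.0002
grasp_force: 2.0
```

>>> jog_arm(motion=[{"x": -1, "y": 0, "z": 0, "spin": 0, "fingers": 1}, {"x": -1, "y": 0, "z": 0, "spin": 0, "fingers": 1}])

```text
clock: 4.45
eef_pos: [0.5774, -0.0096, 0.0525]
tool_rot: [0.089, 0.996, -0.0, -0.0]
ft_force: [-3.3, -0.4, -3.3]
grip_width: -0.0001
grasp_force: 2.0
```

>>> jog_arm(motion=[{"x": -1, "y": 0, "z": 0, "spin": 0, "fingers": 1}, {"x": -1, "y": 0, "z": 0, "spin": 0, "fingers": 1}])

```text
clock: 4.7
eef_pos: [0.5784, -0.0097, 0.0525]
tool_rot: [0.089, 0.996, -0.0, -0.0]
ft_force: [-4.4, -0.1, -3.7]
grip_width: -0.0002
grasp_force: 2.1
```

>>> jog_arm(motion=[{"x": -1, "y": 0, "z": 0, "spin": 0, "fingers": 1}, {"x": -1, "y": 0, "z": 0, "spin": 0, "fingers": 1}])

```text
clock: 4.95
eef_pos: [0.5796, -0.0098, 0.0527]
tool_rot: [0.089, 0.996, 0.0, -0.0]
ft_force: [-4.3, -0.2, -3.8]
grip_width: -0.0002
grasp_force: 2.2
```

>>> jog_arm(motion=[{"x": -1, "y": 0, "z": 0, "spin": 0, "fingers": 1}, {"x": -1, "y": 0, "z": 0, "spin": 0, "fingers": 1}])

```text
clock: 5.2
eef_pos: [0.5807, -0.01, 0.0528]
tool_rot: [0.089, 0.996, 0.0, 0.0]
ft_force: [-5.4, 0.7, -4.0]
grip_width: 0.0002
grasp_force: 2.2
```

>>> jog_arm(motion=[{"x": -1, "y": 0, "z": 0, "spin": 0, "fingers": 1}, {"x": -1, "y": 0, "z": 0, "spin": 0, "fingers": 1}])

```text
clock: 5.45
eef_pos: [0.5818, -0.0101, 0.0529]
tool_rot: [0.089, 0.996, 0.0, 0.0]
ft_force: [-4.3, 0.8, -2.7]
grip_width: 0.0001
grasp_force: 2.1
```

>>> jog_arm(motion=[{"x": -1, "y": 0, "z": 0, "spin": 0, "fingers": 1}, {"x": -1, "y": 0, "z": 0, "spin": 0, "fingers": 1}])

```text
clock: 5.7
eef_pos: [0.5828, -0.0103, 0.0529]
tool_rot: [0.089, 0.996, 0.0, 0.0]
ft_force: [-3.9, 0.9, -3.9]
grip_width: -0.0003
grasp_force: 2.1
```

>>> jog_arm(motion=[{"x": -1, "y": 0, "z": 0, "spin": 0, "fingers": 1}, {"x": -1, "y": 0, "z": 0, "spin": 0, "fingers": 1}])

```text
clock: 5.95
eef_pos: [0.5837, -0.0105, 0.0529]
tool_rot: [0.089, 0.996, 0.0, 0.0]
ft_force: [-3.2, 0.1, -3.9]
grip_width: -0.0001
grasp_force: 2.1
```

>>> jog_arm(motion=[{"x": -1, "y": 0, "z": 0, "spin": 0, "fingers": 1}, {"x": -1, "y": 0, "z": 0, "spin": 0, "fingers": 1}])

```text
clock: 6.2
eef_pos: [0.5847, -0.0107, 0.0529]
tool_rot: [0.089, 0.996, 0.0, 0.0]
ft_force: [-5.0, 1.4, -2.0]
grip_width: -0.0001
grasp_force: 2.1
```

>>> jog_arm(motion=[{"x": -1, "y": 0, "z": 0, "spin": 0, "fingers": 1}, {"x": -1, "y": 0, "z": 0, "spin": 0, "fingers": 1}])

```text
clock: 6.45
eef_pos: [0.5857, -0.0109, 0.0529]
tool_rot: [0.089, 0.996, 0.0, 0.0]
ft_force: [-4.8, 1.0, -3.1]
grip_width: -0.0001
grasp_force: 2.1
```

>>> jog_arm(motion=[{"x": -1, "y": 0, "z": 0, "spin": 0, "fingers": 1}, {"x": -1, "y": 0, "z": 0, "spin": 0, "fingers": 1}])

```text
clock: 6.7
eef_pos: [0.5867, -0.0111, 0.0529]
tool_rot: [0.089, 0.996, 0.0, 0.0]
ft_force: [-4.4, 1.2, -2.7]
grip_width: -0.0002
grasp_force: 2.1
```

>>> jog_arm(motion=[{"x": -1, "y": 0, "z": 0, "spin": 0, "fingers": 1}, {"x": -1, "y": 0, "z": 0, "spin": 0, "fingers": 1}])

```text
clock: 6.95
eef_pos: [0.5876, -0.0112, 0.0529]
tool_rot: [0.089, 0.996, 0.0, 0.0]
ft_force: [-5.4, 1.0, -1.6]
grip_width: 0.0
grasp_force: 2.4
```

>>> jog_arm(motion=[{"x": -1, "y": 0, "z": 0, "spin": 0, "fingers": 1}, {"x": -1, "y": 0, "z": 0, "spin": 0, "fingers": 1}])

```text
clock: 7.2
eef_pos: [0.5885, -0.0114, 0.0529]
tool_rot: [0.089, 0.996, 0.0, 0.0]
ft_force: [-4.2, 1.9, -2.3]
grip_width: 0.0001
grasp_force: 2.4
```

>>> jog_arm(motion=[{"x": -1, "y": 0, "z": 0, "spin": 0, "fingers": 1}, {"x": -1, "y": 0, "z": 0, "spin": 0, "fingers": 1}])

```text
clock: 7.45
eef_pos: [0.5895, -0.0116, 0.0529]
tool_rot: [0.089, 0.996, 0.0, 0.0]
ft_force: [-4.2, 1.1, -1.4]
grip_width: -0.0002
grasp_force: 2.4
```

>>> jog_arm(motion=[{"x": -1, "y": 0, "z": 0, "spin": 0, "fingers": 1}, {"x": -1, "y": 0, "z": 0, "spin": 0, "fingers": 1}])

```text
clock: 7.7
eef_pos: [0.5905, -0.0118, 0.0529]
tool_rot: [0.089, 0.996, 0.0, 0.0]
ft_force: [-4.0, 1.1, -1.9]
grip_width: 0.0002
grasp_force: 2.4
```

>>> jog_arm(motion=[{"x": -1, "y": 0, "z": 0, "spin": 0, "fingers": 1}, {"x": -1, "y": 0, "z": 0, "spin": 0, "fingers": 1}])

```text
clock: 7.95
eef_pos: [0.5915, -0.012, 0.0529]
tool_rot: [0.089, 0.996, 0.0, 0.0]
ft_force: [-4.4, 1.4, -1.0]
grip_width: 0.0001
grasp_force: 2.5
```

```bash
python3 - <<'E'
from h import *
s=camera("side"); t=camera("top")
a=cv2.resize(np.ascontiguousarray(s["pixels"][170:260,320:420,::-1]),None,fx=4,fy=4); b=cv2.resize(np.ascontiguousarray(t["pixels"][130:220,270:370,::-1]),None,fx=4,fy=4)
cv2.imwrite("pics/s2.png",np.hstack([a,b]))
E
```

```text
(no output)
```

View pics/s2.png

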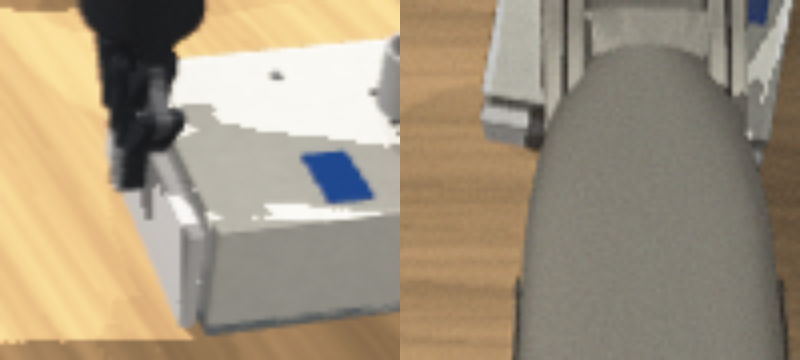

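The drawer has gone in about 20 mm: the gap behind the plate at side crop (205,230) is nearly closed. The stop must be close.

>>> jog_arm(motion=[{"x": -0.7, "y": 0, "z": 0, "spin": 0, "fingers": 1}, {"x": -0.7, "y": 0, "z": 0, "spin": 0, "fingers": 1}])

```text
clock: 8.3
eef_pos: [0.5919, -0.012, 0.0529]
tool_rot: [0.089, 0.996, 0.0, -0.0]
ft_force: [-6.0, 1.2, -1.9]
grip_width: -0.0001
grasp_force: 2.8
```

>>> jog_arm(motion=[{"x": -0.7, "y": 0, "z": 0, "spin": 0, "fingers": 1}, {"x": -0.7, "y": 0, "z": 0, "spin": 0, "fingers": 1}])

```text
clock: 8.55
eef_pos: [0.5922, -0.0121, 0.0529]
tool_rot: [0.089, 0.996, 0.0, -0.001]
ft_force: [-5.8, 1.7, -0.3]
grip_width: 0.0001
grasp_force: 3.3
```

>>> jog_arm(motion=[{"x": -0.8, "y": 0, "z": 0, "spin": 0, "fingers": 1}, {"x": -0.8, "y": 0, "z": 0, "spin": 0, "fingers": 1}])

```text
clock: 8.8
eef_pos: [0.5926, -0.0121, 0.0529]
tool_rot: [0.089, 0.996, 0.0, -0.001]
ft_force: [-7.9, 2.3, 0.8]
grip_width: 0.0002
grasp_force: 3.8
```

>>> jog_arm(motion=[{"x": -0.8, "y": 0, "z": 0, "spin": 0, "fingers": 1}, {"x": -1.2, "y": 0, "z": 0, "spin": 0, "fingers": 1}, {"x": -1.2, "y": 0, "z": 0, "spin": 0, "fingers": 1}])

```text
clock: 9.18
eef_pos: [0.593, -0.0122, 0.0529]
tool_rot: [0.089, 0.996, 0.0, -0.002]
ft_force: [-8.3, 1.5, 3.3]
grip_width: -0.0001
grasp_force: 4.8
```

>>> jog_arm(motion=[{"x": -0.8, "y": 0, "z": 0, "spin": 0, "fingers": 1}, {"x": -1.5, "y": 0, "z": 0, "spin": 0, "fingers": 1}, {"x": -1.5, "y": 0, "z": 0, "spin": 0, "fingers": 1}])

```text
clock: 9.55
eef_pos: [0.5936, -0.0124, 0.0529]
tool_rot: [0.088, 0.996, 0.0, -0.002]
ft_force: [-11.1, 3.3, 4.0]
grip_width: -0.0001
grasp_force: 5.9
```

>>> jog_arm(motion=[{"x": -0.6, "y": 0, "z": 0, "spin": 0, "fingers": 1}, {"x": -1.2, "y": 0, "z": 0, "spin": 0, "fingers": 1}, {"x": -1.2, "y": 0, "z": 0, "spin": 0, "fingers": 1}])

```text
clock: 9.93
eef_pos: [0.5941, -0.0124, 0.0529]
tool_rot: [0.088, 0.996, 0.0, -0.003]
ft_force: [-13.7, 2.9, 6.1]
grip_width: -0.0003
grasp_force: 6.8
```

About 14 N against the stop. Letting go now.

>>> jog_arm(motion=[{"x": 50, "y": 0, "z": 0, "spin": 0, "fingers": 1}, {"x": 100, "y": 0, "z": -30, "spin": 0, "fingers": 1}, {"x": 140, "y": 0, "z": -75, "spin": 0, "fingers": 0}, {"x": 150, "y": 0, "z": -130, "spin": 0, "fingers": -1}, {"x": 150, "y": 0, "z": -130, "spin": 0, "fingers": -1}, {"x": 150, "y": 0, "z": -130, "spin": 0, "fingers": -1}])

```text
clock: 10.68
eef_pos: [0.4519, 0.0133, 0.1841]
tool_rot: [0.089, 0.996, 0.0, 0.003]
ft_force: [-0.9, -1.0, -0.5]
grip_width: 0.0724
grasp_force: 0.0
```

```bash
python3 - <<'E'
from h import *
s=camera("side"); save(s,"pics/s3.png"); print(readout.get_obs()["eef_pos"].round(4), readout.get_obs()["tool_rot"].round(3),readout.get_obs()["grip_width"])
E
```

```text
[0.4509 0.0133 0.1829] [ 0.089  0.996 -0.     0.001] 0.07890733276425076
```

View pics/s3.png

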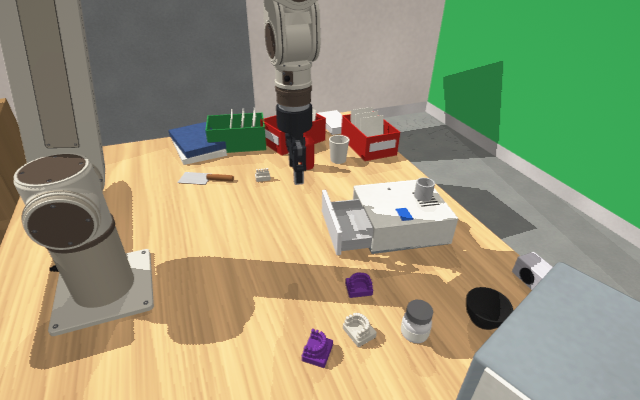

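The drawer sprang out, with its front at side (335,225). Now over to the cast at (360,328).

>>> jog_arm(motion=[{"x": -74, "y": -312, "z": 0, "spin": -21, "fingers": -1}, {"x": -74, "y": -312, "z": 0, "spin": -21, "fingers": -1}, {"x": -74, "y": -312, "z": 0, "spin": -21, "fingers": -1}, {"x": -74, "y": -312, "z": 0, "spin": -21, "fingers": -1}, {"x": -74, "y": -312, "z": 40, "spin": -21, "fingers": -1}, {"x": -74, "y": -312, "z": 60, "spin": -21, "fingers": -1}, {"x": -74, "y": -312, "z": 60, "spin": -21, "fingers": -1}, {"x": -74, "y": -312, "z": 60, "spin": -21, "fingers": -1}])

```text
clock: 11.72
eef_pos: [0.4673, -0.3063, 0.1219]
tool_rot: [-0.094, 0.996, 0.001, -0.001]
ft_force: [0.3, 1.0, 0.5]
grip_width: 0.0854
grasp_force: 0.0
```

```bash
python3 - <<'E'
from h import *
w=camera("wrist"); save(w,"pics/w1.png"); o=readout.get_obs(); print(o["eef_pos"].round(4), o["tool_rot"].round(3),o["grip_width"])
import pickle; pickle.dump(w,open("w1.pkl","wb"))
E
```

```text
[ 0.4679 -0.3061  0.1229] [-0.095  0.996  0.     0.   ] 0.0854177597302447
```

View pics/w1.png

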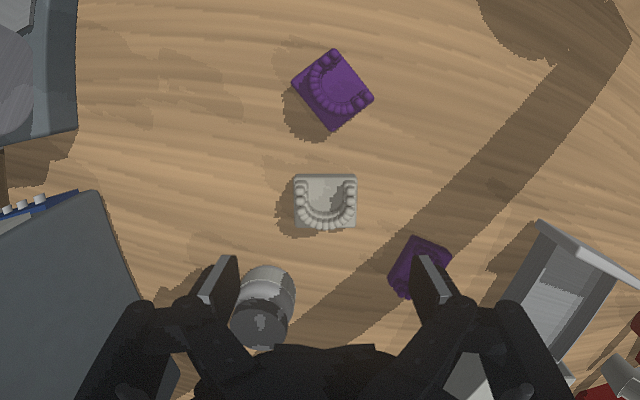

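The wrist view shows the white cast squarely in line at (326,200), with the jar at (263,305) and the purple ones at (332,90) and (418,267).

```bash
python3 - <<'E'
from h import *
import pickle; w=pickle.load(open("w1.pkl","rb"))
hsv=cv2.cvtColor(w["pixels"],cv2.COLOR_RGB2HSV); m=np.zeros(hsv.shape[:2],np.uint8)
m[160:240,280:370]=((hsv[...,1]<45)&(hsv[...,2]>110))[160:240,280:370]*255
c=max(cv2.findContours(m,0,2)[0],key=cv2.contourArea); r=cv2.minAreaRect(c); print(r)
P=np.array([on(w,*p,.018,True)[:2] for p in cv2.boxPoints(r)]); print(P.round(4),P.mean(0).round(4),np.linalg.norm(np.diff(P,axis=0),axis=1))
Q=np.array([on(w,*p,.018,True)[:2] for p in [(294,174),(356,174),(296.5,228.5),(357,227)]]); print(Q.round(4),Q.mean(0))
E
```

```text
((325.8625793457031, 201.7681121826172), (54.70288848876953, 63.109310150146484), 88.83085632324219)
[[ 0.4515 -0.3347]
 [ 0.4407 -0.2842]
 [ 0.488  -0.2725]
 [ 0.4995 -0.3261]] [ 0.4699 -0.3044] [0.05172103 0.0487101  0.05485055]
[[ 0.4506 -0.3347]
 [ 0.4411 -0.2848]
 [ 0.498  -0.3249]
 [ 0.4868 -0.2736]] [ 0.46911428 -0.30449712]
```

>>> jog_arm(motion=[{"x": -1.5, "y": 0, "z": 60, "spin": -0.5, "fingers": -1}, {"x": -1.5, "y": 0, "z": 100, "spin": -0.5, "fingers": -1}, {"x": -1.5, "y": 0, "z": 112, "spin": -0.5, "fingers": -1}, {"x": -1.5, "y": 0, "z": 118, "spin": -0.5, "fingers": -1}, {"x": -1.5, "y": 0, "z": 118, "spin": -0.5, "fingers": -0.2}, {"x": -1.5, "y": 0, "z": 118, "spin": -0.5, "fingers": 1}, {"x": -1.5, "y": 0, "z": 118, "spin": -0.5, "fingers": 1}, {"x": -1.5, "y": 0, "z": 118, "spin": -0.5, "fingers": 1}])

```text
clock: 12.78
eef_pos: [0.4706, -0.3073, 0.0071]
tool_rot: [-0.099, 0.995, -0.001, 0.002]
ft_force: [-0.0, 0.4, 7.9]
grip_width: 0.0519
grasp_force: 63.4
```

>>> jog_arm(motion=[{"x": 0, "y": 0, "z": 0, "spin": 0, "fingers": 1}, {"x": 0, "y": 0, "z": 0, "spin": 0, "fingers": 1}, {"x": 0, "y": 0, "z": -15, "spin": 0, "fingers": 1}, {"x": 0, "y": 0, "z": -60, "spin": 0, "fingers": 1}, {"x": 0, "y": 0, "z": -115, "spin": 0, "fingers": 1}, {"x": 0, "y": 0, "z": -130, "spin": 0, "fingers": 1}, {"x": 0, "y": 0, "z": -130, "spin": 0, "fingers": 1}])

```text
clock: 13.65
eef_pos: [0.4697, -0.307, 0.1365]
tool_rot: [-0.099, 0.995, -0.001, 0.001]
ft_force: [0.5, -0.6, -1.4]
grip_width: 0.0522
grasp_force: 63.2
```

```bash
python3 - <<'E'
from h import *
import pickle
s=camera("side"); t=camera("top"); w=camera("wrist"); pickle.dump((s,t,w),open("c2.pkl","wb"))
o=readout.get_obs(); print(o["eef_pos"].round(4), o["tool_rot"].round(3),o["grip_width"])
im=np.zeros((600,800,3),np.uint8)
im[:300,:400]=cv2.resize(np.ascontiguousarray(s["pixels"][180:255,310:410,::-1]),(400,300)); im[:300,400:]=cv2.resize(np.ascontiguousarray(t["pixels"][145:235,260:380,::-1]),(400,300))
im[300:550,:400]=cv2.resize(w["pixels"][:,:,::-1],(400,250)); im[300:,400:]=cv2.resize(np.ascontiguousarray(s["pixels"][190:340,270:470,::-1]),(400,300))
cv2.imwrite("pics/m2.png",im)
E
```

```text
[ 0.4677 -0.3056  0.1329] [-0.099  0.995  0.001 -0.002] 0.052160186220704126
```

View pics/m2.png

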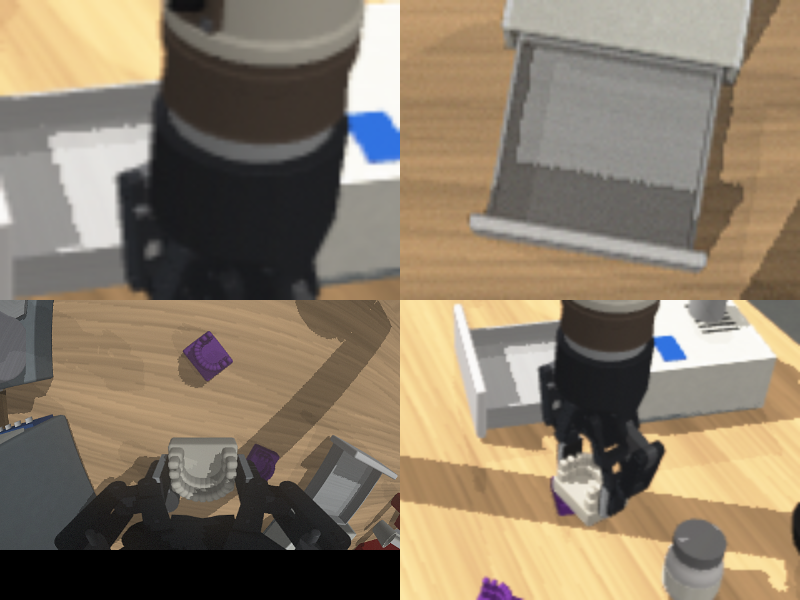

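The cast is held squarely (grip 52 mm), and the top crop shows the drawer fully out with its plate from (470,222) to (706,262). Next I carry it over the tray and check the tray centre.

>>> jog_arm(motion=[{"x": -35, "y": 70, "z": -15, "spin": 5, "fingers": 1}, {"x": -70, "y": 130, "z": -15, "spin": 12, "fingers": 1}, {"x": -105, "y": 190, "z": -15, "spin": 21.6, "fingers": 1}, {"x": -130, "y": 240, "z": -15, "spin": 21.6, "fingers": 1}, {"x": -140, "y": 279, "z": -15, "spin": 21.6, "fingers": 1}, {"x": -140, "y": 279, "z": -15, "spin": 21.6, "fingers": 1}, {"x": -140, "y": 279, "z": 0, "spin": 21.6, "fingers": 1}, {"x": -140, "y": 279, "z": 0, "spin": 21.6, "fingers": 1}])

```text
clock: 14.8
eef_pos: [0.5493, -0.0067, 0.132]
tool_rot: [0.09, 0.996, -0.0, -0.003]
ft_force: [-0.2, 0.1, -1.0]
grip_width: 0.0522
grasp_force: 63.3
```

```bash
python3 - <<'E'
from h import *
import pickle; s,t,w=pickle.load(open("c2.pkl","rb"))
T=lambda x,y:(260+(x-400)*.3,145+y*.3)
a,b=[on(t,*T(*p),.08)[:2] for p in[(472,217),(707,257)]]; print("plate back edge",a.round(4),b.round(4),np.linalg.norm(a-b),((a+b)/2+.075*np.array([.984,-.177])).round(4))
F=[on(t,*T(*p),.016)[:2].round(4) for p in[(521,45),(716,80)]]; print("case/tray",F)
o=readout.get_obs(); print(o["eef_pos"].round(4), o["tool_rot"].round(3),o["grip_width"],o["ft_force"].round(1))
E
```

```text
plate back edge [0.4876 0.1011] [ 0.4542 -0.0792] 0.18334287226362778 [ 0.5447 -0.0024]
case/tray [array([0.6343, 0.0641]), array([ 0.6034, -0.0947])]
[ 0.5493 -0.0067  0.132 ] [ 0.09   0.996 -0.    -0.003] 0.05219334938938653 [-0.2  0.1 -1. ]
```

The tray centre checks out to within 5 mm. Lowering.

>>> jog_arm(motion=[{"x": 0, "y": 2, "z": 45, "spin": 0, "fingers": 1}, {"x": 0, "y": 2, "z": 80, "spin": 0, "fingers": 1}, {"x": 0, "y": 2, "z": 98, "spin": 0, "fingers": 1}, {"x": 0, "y": 2, "z": 104, "spin": 0, "fingers": 1}, {"x": 0, "y": 2, "z": 106, "spin": 0, "fingers": 1}, {"x": 0, "y": 2, "z": 106, "spin": 0, "fingers": 1}])

```text
clock: 15.55
eef_pos: [0.5525, -0.0039, 0.0297]
tool_rot: [0.09, 0.996, 0.0, 0.001]
ft_force: [-0.1, 0.2, -0.6]
grip_width: 0.0518
grasp_force: 63.3
```

>>> jog_arm(motion=[{"x": 0, "y": 0, "z": 2, "spin": 0, "fingers": 1}, {"x": 0, "y": 0, "z": 4, "spin": 0, "fingers": 1}, {"x": 0, "y": 0, "z": 5, "spin": 0, "fingers": 1}, {"x": 0, "y": 0, "z": 5, "spin": 0, "fingers": 1}])

```text
clock: 16.05
eef_pos: [0.5518, -0.0033, 0.0238]
tool_rot: [0.089, 0.996, -0.0, -0.0]
ft_force: [0.3, 0.2, -1.1]
grip_width: 0.0521
grasp_force: 63.3
```

>>> jog_arm(motion=[{"x": 0, "y": 0, "z": 1, "spin": 0, "fingers": 1}, {"x": 0, "y": 0, "z": 1.5, "spin": 0, "fingers": 1}, {"x": 0, "y": 0, "z": 1.5, "spin": 0, "fingers": 1}])

```text
clock: 16.42
eef_pos: [0.5523, -0.0034, 0.0231]
tool_rot: [0.089, 0.996, 0.0, 0.001]
ft_force: [-2.4, -0.6, 6.1]
grip_width: 0.0523
grasp_force: 64.0
```

Contact with the floor (6 N). Release and lift straight up.

>>> jog_arm(motion=[{"x": 0, "y": 0, "z": -1, "spin": 0, "fingers": -0.5}, {"x": 0, "y": 0, "z": -1, "spin": 0, "fingers": -0.8}, {"x": 0, "y": 0, "z": -1, "spin": 0, "fingers": -0.9}, {"x": 0, "y": 0, "z": -10, "spin": 0, "fingers": -0.9}, {"x": 0, "y": 0, "z": -50, "spin": 0, "fingers": -0.9}, {"x": 0, "y": 0, "z": -100, "spin": 0, "fingers": -0.9}, {"x": 60, "y": 0, "z": -130, "spin": 0, "fingers": 1}, {"x": 120, "y": 0, "z": -130, "spin": 0, "fingers": 1}])

```text
clock: 17.42
eef_pos: [0.437, 0.0179, 0.1553]
tool_rot: [0.09, 0.996, 0.001, 0.003]
ft_force: [0.3, 0.2, -0.0]
grip_width: 0.0467
grasp_force: 0.0
```

```bash
python3 - <<'E'
from h import *
s=camera("side"); w=camera("wrist")
o=readout.get_obs(); print(o["clock"],o["eef_pos"].round(4), o["tool_rot"].round(3),o["grip_width"])
im=np.hstack([cv2.resize(np.ascontiguousarray(s["pixels"][180:255,300:400,::-1]),(400,300)),cv2.resize(w["pixels"][:,:,::-1],(400,300))])
cv2.imwrite("pics/m3.png",im)
E
```

```text
17.525 [0.4259 0.0181 0.1511] [ 0.089  0.996 -0.    -0.005] 0.030653000572038343
```

View pics/m3.png

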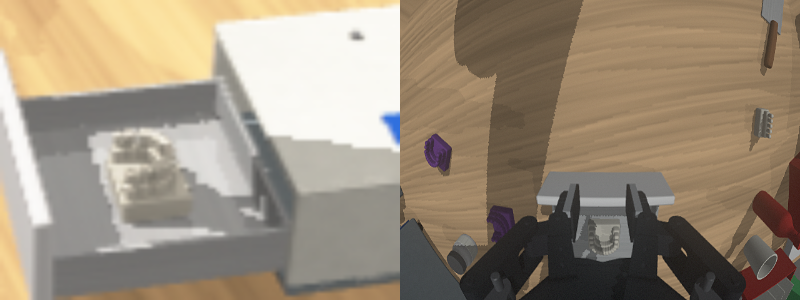

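The cast stands upright on the tray floor, at side crop (150,180). Now I come down in front of the open drawer.

>>> jog_arm(motion=[{"x": 30, "y": 0, "z": 0, "spin": 0, "fingers": 1}, {"x": 30, "y": 0, "z": 50, "spin": 0, "fingers": 1}, {"x": 30, "y": 0, "z": 98, "spin": 0, "fingers": 1}, {"x": 30, "y": 0, "z": 99, "spin": 0, "fingers": 1}, {"x": 15, "y": 0, "z": 99, "spin": 0, "fingers": 1}, {"x": 4, "y": 0, "z": 99, "spin": 0, "fingers": 1}, {"x": -4, "y": 0, "z": 99, "spin": 0, "fingers": 1}, {"x": -10, "y": 0, "z": 99, "spin": 0, "fingers": 1}])

```text
clock: 18.52
eef_pos: [0.4465, 0.0158, 0.054]
tool_rot: [0.09, 0.996, 0.0, 0.001]
ft_force: [0.6, 0.4, 1.4]
grip_width: -0.0001
grasp_force: 0.0
```

>>> jog_arm(motion=[{"x": -3, "y": 0, "z": 0, "spin": 0, "fingers": 1}, {"x": -6, "y": 0, "z": 0, "spin": 0, "fingers": 1}, {"x": -10, "y": 0, "z": 0, "spin": 0, "fingers": 1}, {"x": -16, "y": 0, "z": 0, "spin": 0, "fingers": 1}, {"x": -24, "y": 0, "z": 0, "spin": 0, "fingers": 1}, {"x": -32, "y": 0, "z": 0, "spin": 0, "fingers": 1}, {"x": -40, "y": 0, "z": 0, "spin": 0, "fingers": 1}, {"x": -48, "y": 0, "z": 0, "spin": 0, "fingers": 1}])

```text
clock: 19.52
eef_pos: [0.4926, 0.0072, 0.0531]
tool_rot: [0.09, 0.996, -0.0, -0.0]
ft_force: [-3.4, -1.1, 0.6]
grip_width: 0.0001
grasp_force: 1.6
```

>>> jog_arm(motion=[{"x": -10, "y": 0, "z": 0, "spin": 0, "fingers": 1}, {"x": -20, "y": 0, "z": 0, "spin": 0, "fingers": 1}, {"x": -30, "y": 0, "z": 0, "spin": 0, "fingers": 1}, {"x": -40, "y": 0, "z": 0, "spin": 0, "fingers": 1}, {"x": -50, "y": 0, "z": 0, "spin": 0, "fingers": 1}, {"x": -59, "y": 0, "z": 0, "spin": 0, "fingers": 1}, {"x": -67, "y": 0, "z": 0, "spin": 0, "fingers": 1}, {"x": -73, "y": 0, "z": 0, "spin": 0, "fingers": 1}])

```text
clock: 20.52
eef_pos: [0.5645, -0.006, 0.0531]
tool_rot: [0.09, 0.996, -0.0, -0.0]
ft_force: [-5.3, -2.1, 0.9]
grip_width: 0.0001
grasp_force: 2.3
```

>>> jog_arm(motion=[{"x": -3, "y": 0, "z": 0, "spin": 0, "fingers": 1}, {"x": -6, "y": 0, "z": 0, "spin": 0, "fingers": 1}, {"x": -8, "y": 0, "z": 0, "spin": 0, "fingers": 1}, {"x": -10, "y": 0, "z": 0, "spin": 0, "fingers": 1}, {"x": -11, "y": 0, "z": 0, "spin": 0, "fingers": 1}, {"x": -12, "y": 0, "z": 0, "spin": 0, "fingers": 1}])

```text
clock: 21.28
eef_pos: [0.5758, -0.0081, 0.0531]
tool_rot: [0.09, 0.996, -0.0, -0.0]
ft_force: [-4.9, -2.3, -0.7]
grip_width: -0.0
grasp_force: 2.2
```

>>> jog_arm(motion=[{"x": -1, "y": 0, "z": 0, "spin": 0, "fingers": 1}, {"x": -2, "y": 0, "z": 0, "spin": 0, "fingers": 1}, {"x": -2, "y": 0, "z": 0, "spin": 0, "fingers": 1}])

```text
clock: 21.65
eef_pos: [0.578, -0.0085, 0.0532]
tool_rot: [0.09, 0.996, -0.0, -0.0]
ft_force: [-5.1, -2.1, -0.2]
grip_width: -0.0001
grasp_force: 2.0
```

>>> jog_arm(motion=[{"x": -1, "y": 0, "z": 0, "spin": 0, "fingers": 1}, {"x": -2, "y": 0, "z": 0, "spin": 0, "fingers": 1}, {"x": -2, "y": 0, "z": 0, "spin": 0, "fingers": 1}])

```text
clock: 22.02
eef_pos: [0.5799, -0.0088, 0.0531]
tool_rot: [0.09, 0.996, -0.0, -0.0]
ft_force: [-4.7, -2.2, -0.2]
grip_width: 0.0001
grasp_force: 2.0
```

>>> jog_arm(motion=[{"x": -1, "y": 0, "z": 0, "spin": 0, "fingers": 1}, {"x": -2, "y": 0, "z": 0, "spin": 0, "fingers": 1}, {"x": -2, "y": 0, "z": 0, "spin": 0, "fingers": 1}])

```text
clock: 22.4
eef_pos: [0.5817, -0.0092, 0.0531]
tool_rot: [0.09, 0.996, -0.0, -0.0]
ft_force: [-5.6, -1.6, -0.7]
grip_width: -0.0002
grasp_force: 2.3
```

>>> jog_arm(motion=[{"x": -1, "y": 0, "z": 0, "spin": 0, "fingers": 1}, {"x": -2, "y": 0, "z": 0, "spin": 0, "fingers": 1}, {"x": -2, "y": 0, "z": 0, "spin": 0, "fingers": 1}])

```text
clock: 22.78
eef_pos: [0.5833, -0.0095, 0.0532]
tool_rot: [0.09, 0.996, -0.0, -0.001]
ft_force: [-5.0, -2.4, 1.7]
grip_width: -0.0004
grasp_force: 2.7
```

>>> jog_arm(motion=[{"x": -1, "y": 0, "z": 0, "spin": 0, "fingers": 1}, {"x": -1.5, "y": 0, "z": 0, "spin": 0, "fingers": 1}, {"x": -1.5, "y": 0, "z": 0, "spin": 0, "fingers": 1}])

```text
clock: 23.15
eef_pos: [0.5839, -0.0096, 0.0531]
tool_rot: [0.09, 0.996, -0.0, -0.002]
ft_force: [-8.1, -1.3, 3.1]
grip_width: 0.0001
grasp_force: 3.8
```

Stop found. Ramping up gently.

>>> jog_arm(motion=[{"x": -1, "y": 0, "z": 0, "spin": 0, "fingers": 1}, {"x": -1.5, "y": 0, "z": 0, "spin": 0, "fingers": 1}, {"x": -1.5, "y": 0, "z": 0, "spin": 0, "fingers": 1}])

```text
clock: 23.52
eef_pos: [0.5845, -0.0097, 0.0531]
tool_rot: [0.09, 0.996, -0.0, -0.002]
ft_force: [-10.5, -1.5, 5.0]
grip_width: 0.0002
grasp_force: 4.9
```

>>> jog_arm(motion=[{"x": -1, "y": 0, "z": 0, "spin": 0, "fingers": 1}, {"x": -1.5, "y": 0, "z": 0, "spin": 0, "fingers": 1}, {"x": -1.5, "y": 0, "z": 0, "spin": 0, "fingers": 1}])

```text
clock: 23.9
eef_pos: [0.5851, -0.0098, 0.0531]
tool_rot: [0.089, 0.996, -0.0, -0.003]
ft_force: [-13.2, -1.1, 5.7]
grip_width: 0.0001
grasp_force: 6.0
```

>>> jog_arm(motion=[{"x": -0.4, "y": 0, "z": 0, "spin": 0, "fingers": 1}, {"x": -0.8, "y": 0, "z": 0, "spin": 0, "fingers": 1}, {"x": -0.8, "y": 0, "z": 0, "spin": 0, "fingers": 1}])

```text
clock: 24.28
eef_pos: [0.5854, -0.0099, 0.0531]
tool_rot: [0.089, 0.996, -0.0, -0.004]
ft_force: [-13.3, 0.3, 7.9]
grip_width: -0.0001
grasp_force: 6.7
```

>>> jog_arm(motion=[{"x": 5, "y": 0, "z": 0, "spin": 0, "fingers": 1}, {"x": 12, "y": 0, "z": 0, "spin": 0, "fingers": 1}, {"x": 20, "y": 0, "z": 0, "spin": 0, "fingers": 1}, {"x": 50, "y": 0, "z": 0, "spin": 0, "fingers": 1}, {"x": 100, "y": 0, "z": 0, "spin": 0, "fingers": 1}, {"x": 150, "y": 0, "z": -40, "spin": 0, "fingers": 1}, {"x": 190, "y": 0, "z": -90, "spin": 0, "fingers": 1}, {"x": 190, "y": 0, "z": -90, "spin": 0, "fingers": 1}])

```text
clock: 25.28
eef_pos: [0.4043, 0.0248, 0.1475]
tool_rot: [0.089, 0.996, 0.001, 0.005]
ft_force: [1.0, 0.6, 0.2]
grip_width: 0.0
grasp_force: 0.0
```

```bash
python3 - <<'E'
from h import *
s=camera("side"); t=camera("top"); s=camera("side")
o=readout.get_obs(); print(o["clock"],o["eef_pos"].round(4),o["ft_force"].round(1))
im=np.hstack([s["pixels"][150:300,300:460,::-1],t["pixels"][60:210,270:430,::-1]])
cv2.imwrite("pics/end.png",cv2.resize(np.ascontiguousarray(im),None,fx=2.5,fy=2.5))
E
```

```text
25.425 [0.4039 0.0241 0.1437] [ 0.2  0.2 -0.4]
```

View pics/end.png

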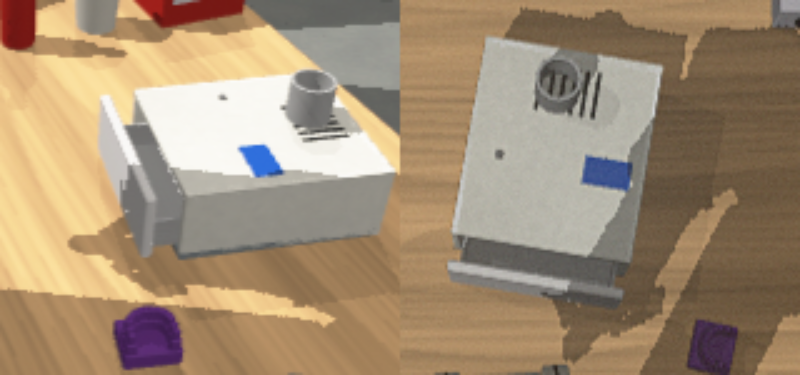

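The drawer stands at its latched position (26 mm gap, plate at side crop (125,170)), and the arm is clear.

```bash
python3 -c "
from workcell import bot; print(bot.job_done())"
```

```text
the job is handed in; nothing more can be done
None
```

The cast is standing upright in the drawer, the drawer is latched shut and holding by itself, and the job is handed in at about 25 s with both presses read at about 15 N at most against the 18 N limit.

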